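Prop and lock the bamboo toy tower

ROBOT

A 6-joint arm with a two-finger parallel gripper is mounted at the origin on the work surface. World frame = base frame: x ahead of the robot, y to its left, z up, the work surface at z = 0. Lengths are in m, angles in rad, forces in N, time in s.
With the tool pointing down it reaches from about 0.375 to 0.9 m from the base axis. Payload 3.1 kg.
Tool frame: the origin (TCP) lies between the finger pads; the fingertips stand 11 mm ahead of it and the grasp point (between the pads) lies 8 mm behind it; x points along the fingers, y is the direction in which the jaws open and shut, and the axes are right-handed (so a half turn about x gives the same grasp; the last joint's range is limited). The gripper opens to 85 mm and grips with 20 to 120 N. Pads are 22 mm wide; open, the fingers measure 114 mm over their backs; the gripper's body (76 mm by 85 mm) begins 54 mm behind the grasp point. The pads swing forward as they close: fully open they stand 13 mm farther back than shut.
Start: joints at [1.006, 0.527, 1.433, -0, 1.181, -0.178], TCP at [0.236, 0.579, 0.209] pointing down, gripper open.
Joint ranges: [-3.08, 3.08], [-0.75, 2.2], [0.22, 2.44], [-1.43, 4.57], [0, 2.65], [-2.85, 2.85]. Speed limits (rad/s): [2.79, 2.79, 3.14, 3.14, 3.14, 3.14].

INTERFACE

Orientations are given as a unit quaternion [x, y, z, w].
In Python, from station import ctrl gives the robot as it stands. Calls block until the motion is done:
- ctrl.goto(position, orientation): joint-space move of the TCP to a pose.
- ctrl.move_l(position, rotation=None, feed=0.15, f_stop=None): straight line of the TCP; rotation=None keeps the orientation; feed is the mean speed in m/s. With f_stop (N) it stops when the force on the tool has changed by that much, and returns True; else False.
- ctrl.set_joints(angles): joint-space move.
- ctrl.gripper_to(opening): opening from 0.0 (shut) to 1.0 (fully open); the grip force is fixed at half the most; returns when the fingers have stopped.
- ctrl.pause(seconds).
- ctrl.solve_ik(position, orientation): joint angles nearest the present ones, or None.
- ctrl.get_obs(): the state.
- ctrl.get_image(name): name is "scene" or "top" or "wrist"; returns the picture (384x512x3 uint8, blue, green, red); there is no depth.
- ctrl.camera_info(name): a dict with "camera_matrix" (3x3 intrinsics, pixels), "position" and "orientation" of the camera in the world. Camera axes: x right, y down, z forward; pixel columns grow to the right and rows downward; lengths in m; the calibration is good to about 2 mm. A picture is of the moment at which its call begins: read the wrist's pose just before it. camera_info takes no time and is no camera call; for the wrist camera it gives the pose at the moment of the call.
A pose or a line that the arm cannot do raises ctrl.PlanningError and nothing moves.
- ctrl.sign_off(): hands the job in, once; it reports no verdict.
Trained networks look in the newest picture that a camera, given by its name, has taken for a name from the list of things; names that differ only in an ending like _2 or _b are one class to them, and where a whole thing is asked for, a point or a joint stands for the part that bears it (a point fixed in the world has none). Each returns a list of dicts, best first, with "score" (0 to 1); they miss things now and then, are a little off and sometimes report something else, mostly with a low value. They report only what shows in the picture. A call takes as long as a camera call.
- ctrl.cut_out(target, camera): "region" (384x512 bool, what is visible of it) and "bbox" ([left, top, right, bottom] in pixels, round what is visible of it).
The state is a dict: "t": time; "joint_pos": joint angles; "joint_vel": joint speeds; "joint_torque": joint torques, N m; "position": TCP position; "orientation": TCP orientation; "contact_force": force on the tool from outside, world axes, zero at the start; "ft_torque": the same for the moment, N m; "finger_gap": opening from 0.0 (shut) to 1.0 (fully open).
Only numpy, scipy, OpenCV 4.12 (cv2) and the standard library are available. Lean on these libraries where they do the work, as an engineer would, in place of code of your own. Each camera call takes 0.05 s, during which the arm holds its last target. There are 200 camera calls.

TASK

Make the bamboo toy tower safe for play: first push its dark prop leg out from the tower's front until it is fully out against its stop, and only then pull the red cam handle by its yellow upright grip, round towards the leg's side, over the hump of the cam until it drops fully home into the low notch. Leave the leg out, leave the toys where they are, and let go of everything at the end.

Things in the scene. Friction and masses are not known exactly. Their poses are not given: they have to be found in the camera images.
- tower: Fixed three-tier bamboo tower, 290 deep (x) x 400 wide (y) x 325 mm high. Origin: centre of its underside, on the table; -x is its front, roughly facing the robot (yaw varies). Base deck: x -145 to 145, top at z 35. Middle tier: front edge x -85, z 215 to 230, overhanging the deck behind it. Top tier: front edge x -65, top z 325. 18 mm round posts at x -50 and 130, y +-185.
- cam_pivot (a point): Point on the base deck surface on the vertical pivot axis of the cam handle, at (-95, 0, 35) mm in the tower's frame.
- cam_handle (a joint): Turn (rad) of the red handle about the vertical through cam_pivot, clockwise from above. 0: points along tower -y. 1.57: points along tower -x, out of the front, at its stop in the low notch. Starts at 0 to 0.12. Turning takes under 6 N at the grip. Let go before the hump (0.9) it runs back; past it, it runs home by itself.
- cam_lift (a joint): Height (m) of the handle over its start height, its follower resting on the cam track, pressed down by spring and weight of about 10 N. By turn (rad): -1 mm at 0 to 0.15, 5.5 at 0.55, 10 on the hump at 0.9, 9 at 1.0, 3.5 at 1.25, -1 at 1.37, -8 in the notch at 1.57. A hand holding the grip must rise and fall with it.
- grip (a point): On the axis of the yellow upright grip post at the handle's end, 100 mm from the pivot axis, 115 mm over the table at turn 0. Post: vertical cylinder, 24 mm diameter, 61 mm tall; its top 20 mm above this point, the top of the red bar (16 mm wide) 41 mm below. At start it stands 10 mm in front of the middle tier's edge: reach it with the tool tilted about 35 deg, tips pointing down and into the tower.
- prop_leg (a joint): Swing of the prop leg (rad), about the vertical through leg_hinge, clockwise from above. 0: folded along the tower's front, pointing along the tower's -y. 1.57: pointing straight out of the front (tower's -x), against its stop. It starts between 0.4 and 0.8. Stays where it is left; moves with about 1 to 2 N at its end.
- leg_hinge (a point): Point on the vertical hinge axis of the prop leg, at (-167, +145, 18) mm in the tower's frame.
- leg_tip (a point): Middle of the end face of the prop leg, 170 mm from the hinge axis, 20 mm above the table. The leg is a dark wooden bar 20 mm thick and 32 mm high (4 to 36 mm above the table) with a black rubber end 22 mm thick (3 to 37 mm above the table).
- gear_spinner: Yellow gear spinner, 100 mm across, 36 high, on the top tier; origin: centre of its underside. To be left alone.
- walnut_egg: Walnut ridged egg, 62 mm across, 82 high, standing on the top tier; origin: centre of its underside. To be left alone.
- tuning_bar: Aluminium tuning bar on cork feet, 130 x 30 x 24 mm, on the top tier; origin: centre of its underside. To be left alone.
- suction_spinner: Red three-lobed suction spinner, 82 mm across, 46 high, on the base deck; origin: centre of its underside. To be left alone.
- acrylic_cube: Clear acrylic cube, 62 mm, with a blue ball inside, on the base deck; origin: centre of its underside. To be left alone.
- stack_cup: Green cup, 68 mm across, 60 high, on the middle tier; origin: centre of its underside. To be left alone.
- wooden_car: Blue wooden car, 110 x 60 x 64 mm, on the table to the right; origin: centre of its underside. To be left alone.
- arch_block: Arch of coloured blocks, 120 x 35 x 75 mm, on the table to the right; origin: centre of its underside. To be left alone.

How it is judged:
On the way, in this order (a step that is already met when the one before it is completed fails the run):
1. the prop leg is swung fully out against its stop (value of joint prop_leg above 1.5 rad), for 0.2 s.
2. then the cam handle goes over the hump and drops into the low notch (value of joint cam_handle above 1.5 rad and value of joint cam_lift below -0.003 m), for 0.2 s.
At the end, for the whole second after the job is handed in: The prop leg is out within 0.07 rad of its stop (above 1.50 rad), the cam handle is past 1.50 rad and down in its notch (more than 3 mm below its start height), both at rest, and no toy has been shifted more than 25 mm (all of step 2 and value of joint prop_leg above 1.5 rad and velocity of joint each of prop_leg, cam_handle below 0.05 rad/s); the robot touches nothing.
It fails at once if a toy on the tower or on the table beside it is moved more than 25 mm (distance of any of gear_spinner, walnut_egg, tuning_bar, suction_spinner, acrylic_cube, stack_cup, wooden_car, arch_block from where it was at the start of the episode above 0.025 m).
It also fails if it takes over 53 s, if anything falls off the work surface, if the arm or the gripper's body presses on something with over 40 N, if the wrist force passes 120 N, or if a joint passes its speed limit or range.

## Working session

There is one attempt and no reset: what is moved stays moved. The work goes in short steps, each a Python script; the robot and the scene stay as the last script left them, time stands still between calls to the robot, and variables do not carry over. Pictures are saved under pics/ and viewed, about 8 in all and at most 12, crops included, and the job is handed in when it is done.

```bash
mkdir -p pics; ls; python3 - <<'E'
from station import ctrl
import cv2, numpy as np
for n in ("scene","top"):
    im=ctrl.get_image(n); cv2.imwrite(f"pics/{n}0.png",im)
    c=ctrl.camera_info(n); print(n,np.round(c["camera_matrix"],1).tolist(),np.round(c["position"],4),np.round(c["orientation"],4))
    for t in ("cam_handle","prop_leg","grip","leg_tip","tower"):
        r=ctrl.cut_out(t,n)
        for d in r[:2]: print(t,round(d["score"],2),d["bbox"])
print(ctrl.get_obs()["t"])
a=cv2.imread("pics/scene0.png");b=cv2.imread("pics/top0.png")
E
```

```text
pics
scene [[372.1, 0.0, 257.5], [0.0, 372.1, 192.7], [0.0, 0.0, 1.0]] [0.324  0.0516 1.2216] [-0.4749  0.8661 -0.1372  0.0744]
cam_handle 0.62 [214.4, 196.8, 250.3, 231.9]
prop_leg 0.96 [204.4, 273.1, 255.0, 286.1]
grip 0.67 [218.7, 197.5, 249.4, 229.6]
leg_tip 0.6 [202.5, 274.5, 253.4, 281.9]
leg_tip 0.31 [218.1, 200.4, 251.1, 231.2]
top [[377.7, 0.0, 255.4], [0.0, 377.7, 191.7], [0.0, 0.0, 1.0]] [ 0.3837 -0.1276  1.2003] [-0.6767  0.7267 -0.0848  0.082 ]
cam_handle 0.58 [201.9, 196.1, 245.3, 216.2]
prop_leg 0.63 [167.7, 243.3, 213.7, 274.2]
grip 0.68 [200.8, 194.2, 245.7, 215.3]
grip 0.63 [202.9, 196.6, 243.1, 211.9]
leg_tip 0.76 [166.4, 242.9, 214.3, 274.1]
tower 0.7 [99.4, 81.7, 275.3, 278.2]
0.6
```

View pics/scene0.png

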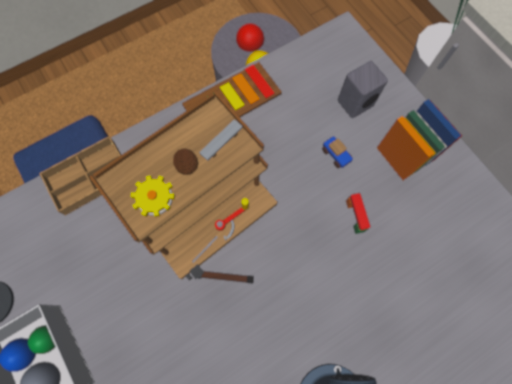

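View pics/top0.png

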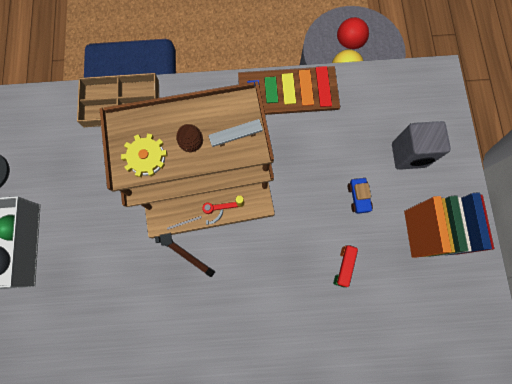

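The scene view shows the leg from about (195,272) to (253,280), the red pivot at (220,225) and the grip at (245,202). In the top view they are the leg hinge (165,239), leg tip (211,272), pivot (208,208) and grip (239,200). I'll crop both views for precise pixels.

```bash
python3 - <<'E'
import cv2
a=cv2.imread("pics/scene0.png")[180:300,130:290];b=cv2.imread("pics/top0.png")[180:300,130:290]
for n,i in (("s",a),("t",b)):
    i=cv2.resize(i,None,fx=5,fy=5,interpolation=cv2.INTER_CUBIC)
    for k in range(0,160,20): cv2.putText(i,str(130+k),(k*5,10),0,.4,(255,255,255),1); cv2.line(i,(k*5,12),(k*5,20),(255,255,255),1)
    for k in range(0,120,20): cv2.putText(i,str(180+k),(0,k*5+4),0,.4,(255,255,255),1)
    cv2.imwrite(f"pics/{n}c.png",i)
E
```

```text
(no output)
```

View pics/sc.png

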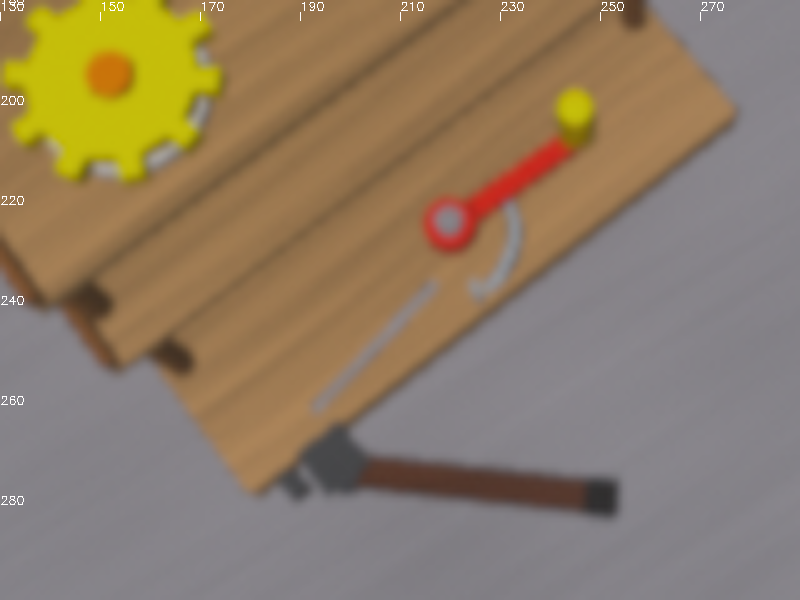

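View pics/tc.png

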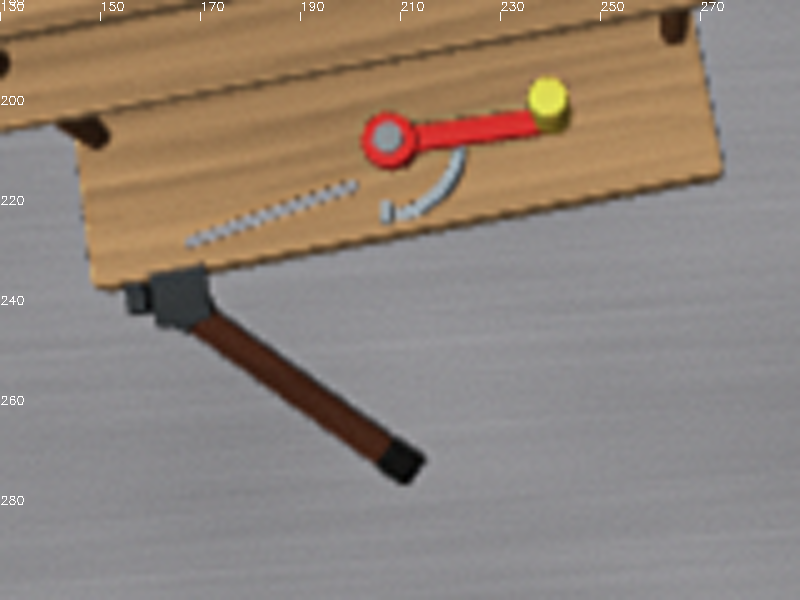

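```bash
cat > fit.py <<'E'
from station import ctrl
import numpy as np
from scipy.optimize import least_squares
from scipy.spatial.transform import Rotation as R
def proj(n,p):
    c=ctrl.camera_info(n); q=R.from_quat(c["orientation"]).inv().apply(np.asarray(p)-c["position"])
    h=q@np.array(c["camera_matrix"]).T; return h[:,:2]/h[:,2:]
def pts(v):
    x,y,w,a,l=v
    P=np.array([[-.145,.2,.035],[-.145,-.2,.035],
      [-.095-.1*np.sin(a),-.1*np.cos(a),.135],
      [-.167-.17*np.sin(l),.145-.17*np.cos(l),.037]])
    return R.from_euler('z',w).apply(P)+[x,y,0]
S=dict(scene=[(258,493),(736,110),(574,105),(617,497)],top=[(96,286),(722,175),(548,97),(415,472)])
U={k:np.array(s)/5+[130,180]-.4 for k,s in S.items()}
f=lambda v:np.concatenate([(proj(k,pts(v))-U[k]).ravel() for k in U])
s=min((least_squares(f,[.6,.1,w,.05,.6],loss="soft_l1") for w in np.arange(0,6.3,.8)),key=lambda s:s.cost)
if __name__=="__main__":
    print(np.round(s.x,4),s.cost); print(np.round(f(s.x).reshape(2,4,2),1)); print(np.round(pts(s.x),3))
    T=lambda P:R.from_euler('z',s.x[2]).apply(P)+[s.x[0],s.x[1],0]
    print("pivot",T([-.095,0,.035]),"hinge",T([-.167,.145,.018]))
E
python3 fit.py
```

```text
[0.7068 0.0174 6.4034 0.0336 0.7864] 4.353994010374692
[[[-1.1  0.6]
  [ 1.  -0.8]
  [ 0.3 -0.6]
  [-0.5 -0.6]]

 [[-0.7  1.9]
  [ 1.1 -0.2]
  [ 0.3  0.2]
  [-1.1  0.1]]]
[[ 0.539  0.199  0.035]
 [ 0.587 -0.199  0.035]
 [ 0.621 -0.094  0.135]
 [ 0.419  0.008  0.037]]
pivot [0.61246713 0.00598744 0.035     ] hinge [0.52359334 0.14130355 0.018     ]
```

```bash
cat > h.py <<'E'
from fit import *
X,Y,W=s.x[:3]
def T(p): return R.from_euler('z',W).apply(p)+[X,Y,0]
def quat(yaw,tilt,flip=0):
    """tool x = down, tilted so tips lean along direction yaw (tower frame); jaws horizontal, perpendicular to it"""
    d=np.array([np.cos(yaw+W),np.sin(yaw+W),0]); x=np.sin(tilt)*d-np.cos(tilt)*np.array([0,0,1])
    y=np.cross([0,0,1],d)*(-1 if flip else 1)
    return R.from_matrix(np.array([x,y,np.cross(x,y)]).T).as_quat()
def lift(a): return np.interp(a,[0,.15,.55,.9,1.0,1.25,1.37,1.57],[-1,-1,5.5,10,9,3.5,-1,-8])/1e3
def cam(a,tilt=np.radians(35),k=1.0,flip=0,dz=.003,back=0.,r=.1):
    q=quat(-k*a,tilt,flip); ax=R.from_quat(q).apply([1,0,0])
    return T([-.095-r*np.sin(a),-r*np.cos(a),.115+dz+lift(a)])+(.008-back)*ax, q
E
python3 - <<'E'
from h import *
o=ctrl.get_obs(); print(o["t"],R.from_quat(o["orientation"]).as_matrix().round(2).tolist())
h=np.array([-.167,.145,0])
for f in (0,1):
  for yw in (0,np.pi/2):
    print("push",f,yw,[ (lambda j: None if j is None else np.round(j,2).tolist())(ctrl.solve_ik(T(h+p),quat(yw,0,f))) for p in ([-.055,-.108,.12],[-.055,-.108,.024],[-.118,-.005,.024])])
  for k in (0,.5,1):
    for a in (0,.8,1.57):
      for b in ((.12,0) if a==0 else (0,)):
        j=ctrl.solve_ik(*cam(a,k=k,flip=f,back=b)); print(f,k,a,b,None if j is None else np.round(j,2).tolist())
E
```

```text
Traceback (most recent call last):
  File "h.py", line 1, in <module>
    from fit import *
  File "fit.py", line 17, in <module>
    s=min((least_squares(f,[.6,.1,w,.05,.6],loss="soft_l1") for w in np.arange(0,6.3,.8)),key=lambda s:s.cost)
  File "fit.py", line 17, in <genexpr>
    s=min((least_squares(f,[.6,.1,w,.05,.6],loss="soft_l1") for w in np.arange(0,6.3,.8)),key=lambda s:s.cost)
           ~~~~~~~~~~~~~^^^^^^^^^^^^^^^^^^^^^^^^^^^^^^^^^^^
  File "fit.py", line 16, in <lambda>
    f=lambda v:np.concatenate([(proj(k,pts(v))-U[k]).ravel() for k in U])
                                ~~~~^^^^^^^^^^
  File "fit.py", line 6, in proj
    c=ctrl.camera_info(n); q=R.from_quat(c["orientation"]).inv().apply(np.asarray(p)-c["position"])
ValueError: time passes only in moves, steps and waits
```

```bash
sed -i 's/^from fit import \*/from station import ctrl\nimport numpy as np\nfrom scipy.spatial.transform import Rotation as R/; s/^X,Y,W=.*/X,Y,W=.7068,.0174,.1202/' h.py
python3 - <<'E'
from h import *
o=ctrl.get_obs(); print(o["t"],R.from_quat(o["orientation"]).as_matrix().round(2).tolist())
h=np.array([-.167,.145,0])
for f in (0,1):
  for yw in (0,np.pi/2):
    print("push",f,yw,[ (lambda j: None if j is None else np.round(j,2).tolist())(ctrl.solve_ik(T(h+p),quat(yw,0,f))) for p in ([-.055,-.108,.12],[-.055,-.108,.024],[-.118,-.005,.024])])
  for k in (0,.5,1):
    for a in (0,.8,1.57):
      for b in ((.12,0) if a==0 else (0,)):
        j=ctrl.solve_ik(*cam(a,k=k,flip=f,back=b)); print(f,k,a,b,None if j is None else np.round(j,2).tolist())
E
```

```text
0.6 [[0.0, 0.38, 0.93], [-0.0, 0.93, -0.38], [-1.0, -0.0, 0.0]]
push 0 0 [[-0.17, 0.48, 1.87, -0.0, 0.79, -1.87], [-0.17, 0.67, 1.93, -0.0, 0.55, -1.87], [0.03, 0.64, 2.07, -0.0, 0.43, -1.66]]
push 0 1.5707963267948966 [[-0.17, 0.48, 1.87, -0.0, 0.79, 2.85], [-0.17, 0.67, 1.93, -0.0, 0.55, 2.85], None]
0 0 0 0.12 None
0 0 0 0 [-0.49, 0.59, 1.97, 1.4, 0.34, 2.8]
0 0 0.8 0 [-0.54, 0.53, 2.15, 1.68, 0.36, 2.45]
0 0 1.57 0 [-0.42, 0.56, 2.28, 2.23, 0.38, 1.99]
0 0.5 0 0.12 None
0 0.5 0 0 [-0.49, 0.59, 1.97, 1.4, 0.34, 2.8]
0 0.5 0.8 0 [-0.36, 0.52, 2.17, 2.87, 0.16, 1.78]
0 0.5 1.57 0 [-0.02, 0.57, 2.16, 4.46, 0.36, 0.82]
0 1 0 0.12 None
0 1 0 0 [-0.49, 0.59, 1.97, 1.4, 0.34, 2.8]
0 1 0.8 0 None
0 1 1.57 0 [0.12, 0.65, 1.82, -0.85, 0.87, 0.63]
push 1 0 [[-0.17, 0.48, 1.87, -0.0, 0.79, 1.28], [-0.17, 0.67, 1.93, -0.0, 0.55, 1.28], [0.03, 0.64, 2.07, -0.0, 0.43, 1.48]]
push 1 1.5707963267948966 [[-0.17, 0.48, 1.87, -0.0, 0.79, -0.3], [-0.17, 0.67, 1.93, -0.0, 0.55, -0.3], [0.03, 0.64, 2.07, -0.0, 0.43, -0.09]]
1 0 0 0.12 [-0.6, 0.33, 2.04, 0.96, 0.48, 0.04]
1 0 0 0 [-0.49, 0.59, 1.97, 1.4, 0.34, -0.34]
1 0 0.8 0 [-0.54, 0.53, 2.15, 1.68, 0.36, -0.69]
1 0 1.57 0 [-0.42, 0.56, 2.28, 2.23, 0.38, -1.15]
1 0.5 0 0.12 [-0.6, 0.33, 2.04, 0.96, 0.48, 0.04]
1 0.5 0 0 [-0.49, 0.59, 1.97, 1.4, 0.34, -0.34]
1 0.5 0.8 0 [-0.36, 0.52, 2.17, 2.87, 0.16, -1.36]
1 0.5 1.57 0 [-0.02, 0.57, 2.16, 4.46, 0.36, -2.32]
1 1 0 0.12 [-0.6, 0.33, 2.04, 0.96, 0.48, 0.04]
1 1 0 0 [-0.49, 0.59, 1.97, 1.4, 0.34, -0.34]
1 1 0.8 0 None
1 1 1.57 0 [0.12, 0.65, 1.82, -0.85, 0.87, -2.51]
```

```bash
python3 - <<'E'
from h import *
import cv2
h=np.array([-.167,.145,0]); q=quat(np.pi/2,0,1)
o=ctrl.get_obs()
ctrl.gripper_to(0.0)
ctrl.goto([.165,.40,.2],o["orientation"])
ctrl.goto(T(h+[-.055,-.112,.12]),q)
ctrl.move_l(T(h+[-.055,-.112,.024]),f_stop=10)
f0=np.array(ctrl.get_obs()["contact_force"])
print("z",ctrl.get_obs()["position"],"f0",f0.round(1))
st=ctrl.move_l(T(h+[-.108,-.035,.024]),feed=.06,f_stop=12); print(st,ctrl.get_obs()["position"])
st=ctrl.move_l(T(h+[-.115,.0,.024]),feed=.03,f_stop=12); o=ctrl.get_obs()
print(st,o["position"],np.array(o["contact_force"]).round(1),o["t"])
print("tower-frame rel hinge",(R.from_euler('z',-W).apply(np.array(o["position"])-[X,Y,0])-h).round(4))
im=ctrl.get_image("top"); cv2.imwrite("pics/top1.png",cv2.resize(im[150:310,100:300],None,fx=4,fy=3.75,interpolation=cv2.INTER_CUBIC))
im=ctrl.get_image("wrist"); cv2.imwrite("pics/w1.png",im)
for p0 in (-.6,0,.6):
  for k in (.5,1):
    r=[]
    for a in (0.03,.3,.6,.9,1.2,1.5):
      ti=np.radians(35)*max(0,1-a/.9)
      qq=quat(p0-k*a,ti,1); p,_=cam(a); p=T([-.095-.1*np.sin(a),-.1*np.cos(a),.118+lift(a)])+.008*R.from_quat(qq).apply([1,0,0])
      j=ctrl.solve_ik(p,qq); r.append(None if j is None else np.round(j,2).tolist())
    print(p0,k,*r,sep="\n  ")
E
```

```text
z [0.48284342 0.02384836 0.02442734] f0 [1.1 0.4 0.7]
False [0.42099582 0.09342314 0.02399769]
False [0.40956411 0.12741348 0.02398871] [-1.1  0.6 -0.4] 7.8167
tower-frame rel hinge [-1.149e-01 -1.000e-04  2.400e-02]
-0.6
  0.5
  None
  [-0.27, 0.55, 1.86, -0.4, 0.37, 2.29]
  [-0.29, 0.54, 1.78, -0.16, 0.65, 2.18]
  [-0.32, 0.55, 1.72, -0.0, 0.88, 2.18]
  [-0.29, 0.53, 1.77, -0.0, 0.84, 2.36]
  [-0.24, 0.54, 1.81, -0.0, 0.8, 2.56]
-0.6
  1
  None
  [-0.23, 0.56, 1.84, -0.51, 0.44, 2.55]
  [-0.26, 0.55, 1.74, -0.23, 0.72, 2.55]
  [-0.32, 0.55, 1.72, -0.0, 0.88, 2.63]
  None
  None
0
  0.5
  [-0.49, 0.59, 1.96, 1.32, 0.33, -0.24]
  [-0.42, 0.54, 1.9, 0.45, 0.35, 0.78]
  [-0.36, 0.53, 1.81, 0.06, 0.6, 1.34]
  [-0.32, 0.55, 1.72, -0.0, 0.88, 1.58]
  [-0.29, 0.53, 1.77, -0.0, 0.84, 1.76]
  [-0.24, 0.54, 1.81, -0.0, 0.8, 1.96]
0
  1
  [-0.48, 0.59, 1.96, 1.33, 0.32, -0.24]
  [-0.38, 0.54, 1.91, 0.27, 0.31, 1.13]
  [-0.32, 0.53, 1.8, -0.06, 0.61, 1.77]
  [-0.32, 0.55, 1.72, -0.0, 0.88, 2.03]
  [-0.29, 0.53, 1.77, -0.0, 0.84, 2.36]
  [-0.24, 0.54, 1.81, -0.0, 0.8, 2.71]
0.6
  0.5
  [-0.61, 0.64, 1.79, 0.89, 0.76, -0.42]
  [-0.53, 0.57, 1.81, 0.62, 0.66, -0.0]
  [-0.42, 0.54, 1.79, 0.24, 0.7, 0.55]
  [-0.32, 0.55, 1.72, -0.0, 0.88, 0.98]
  [-0.29, 0.53, 1.77, -0.0, 0.84, 1.16]
  [-0.24, 0.54, 1.81, -0.0, 0.8, 1.36]
0.6
  1
  [-0.61, 0.64, 1.8, 0.9, 0.75, -0.42]
  [-0.51, 0.56, 1.85, 0.63, 0.57, 0.14]
  [-0.4, 0.53, 1.81, 0.17, 0.64, 0.93]
  [-0.32, 0.55, 1.72, -0.0, 0.88, 1.43]
  [-0.29, 0.53, 1.77, -0.0, 0.84, 1.76]
  [-0.24, 0.54, 1.81, -0.0, 0.8, 2.11]
```

View pics/top1.png

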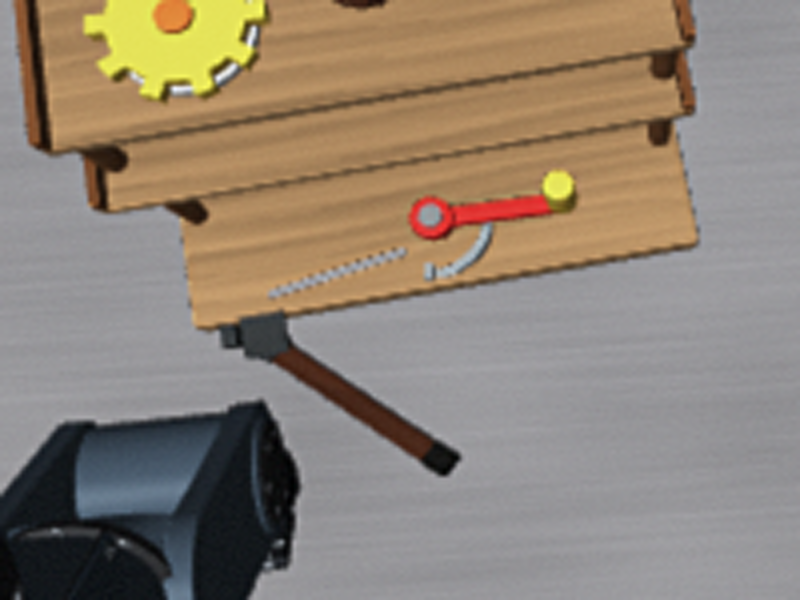

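The top view shows the arm left of the leg and the leg not moved: its tip is still near (213,272) full-frame. The sweep seems to have missed it. I'll check the wrist view.

View pics/w1.png

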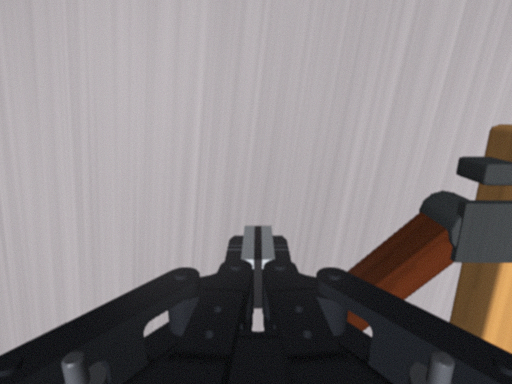

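```bash
python3 - <<'E'
from fit import proj,R
import numpy as np
E
sed -i 's/^s=min/if __name__=="__main__": s=min/' fit.py
python3 - <<'E'
from fit import *
o=ctrl.get_obs(); print(o["t"],o["finger_gap"],np.round(o["position"],3),R.from_quat(o["orientation"]).as_matrix().round(2).tolist())
P=np.array([o["position"],[.523,.141,.036],[.419,.008,.037],[.483,.024,.02]])
for n in("top","scene","wrist"): print(n,proj(n,P).round(0).tolist())
E
```

```text
7.9167 -0.00039994446223800634 [0.41  0.127 0.024] [[0.0, 0.99, 0.12], [-0.0, 0.12, -0.99], [-1.0, 0.0, 0.0]]
top [[173.0, 280.0], [167.0, 243.0], [211.0, 274.0], [206.0, 253.0]]
scene [[221.0, 303.0], [199.0, 273.0], [252.0, 278.0], [237.0, 264.0]]
wrist [[255.0, 226.0], [464.0, 235.0], [248.0, 405.0], [342.0, 372.0]]
```

The wrist view shows the leg still at about 0.79 rad, running from (464,235) to behind the linkage at (360,325), with the shut fingers on its far side. I'll redo the sweep in small steps, lower, logging force and pictures.

```bash
python3 - <<'E'
from h import *
from fit import proj
import cv2
h=np.array([-.167,.145,0]); q=quat(np.pi/2,0,1)
p=ctrl.get_obs()["position"]
ctrl.move_l([p[0],p[1],.10],feed=.25)
ctrl.move_l(T(h+[-.055,-.112,.10]),feed=.25)
ctrl.move_l(T(h+[-.055,-.112,.018]),feed=.15)
def show(): 
    o=ctrl.get_obs(); print(round(o["t"],2),(R.from_euler('z',-W).apply(np.array(o["position"])-[X,Y,0])-h).round(4),np.array(o["contact_force"]).round(1),np.array(o["ft_torque"]).round(2))
show(); ims=[ctrl.get_image("wrist")]
for x,y in ((-.07,-.095),(-.085,-.08)):
    print(ctrl.move_l(T(h+[x,y,.018]),feed=.06)); show(); ims.append(ctrl.get_image("wrist"))
ims.append(ctrl.get_image("top")[150:310,100:300])
cv2.imwrite("pics/w2.png",np.vstack([np.hstack([cv2.resize(i,(400,300)) for i in ims[k:k+2]]) for k in (0,2)]))
E
```

```text
9.72 [-0.0552 -0.1112  0.0183] [ 0.8 -0.3 -0.3] [ 0.01 -0.03 -0.01]
False
10.3 [-0.0701 -0.0947  0.0182] [0.  0.8 0. ] [-0.03 -0.02  0.06]
False
10.85 [-0.0852 -0.0797  0.018 ] [0.8 0.5 0.7] [-0.01  0.03  0.  ]
```

View pics/w2.png

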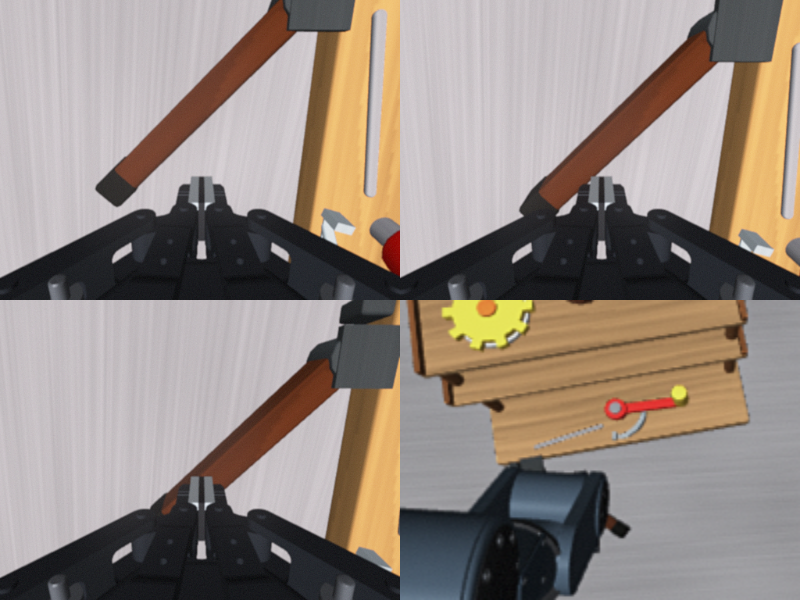

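The first three panels show the fingertips at full-frame (256,226) overlapping the leg with no force. They must be either above it or passing through it. I'll check where the tips should project.

```bash
python3 - <<'E'
from fit import *
o=ctrl.get_obs(); Q=R.from_quat(o["orientation"]); p=np.array(o["position"])
c=ctrl.camera_info("wrist"); print("cam in tool",Q.inv().apply(np.array(c["position"])-p).round(3), "axis",Q.inv().apply(R.from_quat(c["orientation"]).apply([0,0,1])).round(2))
for dx in (.011,0,-.01,-.02,-.03):
    print(dx,proj("wrist",p+Q.apply([[dx,-.01,-.011],[dx,.01,-.011],[dx,-.01,.011],[dx,.01,.011]])).round(0).tolist())
im=ctrl.get_image("wrist")
im=cv2.imwrite("pics/w3.png",cv2.resize(im[180:340,170:370],None,fx=4,fy=3.75,interpolation=3)) if 0 else None
import cv2; im=ctrl.get_image("wrist"); cv2.imwrite("pics/w3.png",cv2.resize(im[200:320,180:340],None,fx=5,fy=5,interpolation=3))
E
```

```text
cam in tool [-0.165  0.001 -0.069] axis [0.96 0.   0.27]
0.011 [[239.0, 202.0], [272.0, 202.0], [239.0, 236.0], [271.0, 235.0]]
0 [[238.0, 208.0], [272.0, 208.0], [238.0, 243.0], [272.0, 243.0]]
-0.01 [[237.0, 214.0], [273.0, 214.0], [237.0, 251.0], [273.0, 251.0]]
-0.02 [[235.0, 221.0], [274.0, 221.0], [236.0, 260.0], [274.0, 260.0]]
-0.03 [[234.0, 229.0], [275.0, 229.0], [235.0, 270.0], [275.0, 270.0]]
```

View pics/w3.png

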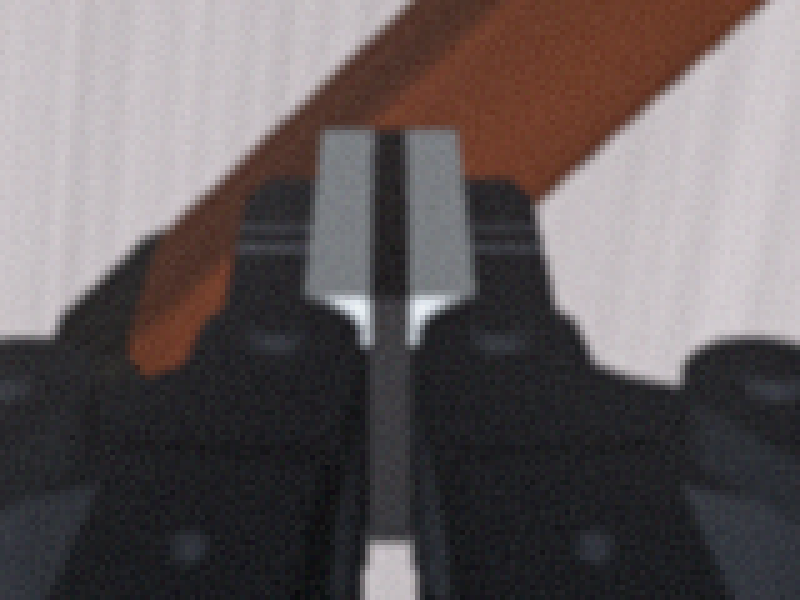

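The pad ends appear at rows 226–259. That matches tips about 20 mm behind the TCP rather than 11 mm ahead, so they passed just over the leg. I'll measure it by touching the table next to the leg.

```bash
python3 - <<'E'
from h import *
h=np.array([-.167,.145,0])
ctrl.move_l(T(h+[-.085,-.08,.05]),feed=.2)
ctrl.move_l(T(h+[-.055,-.112,.05]),feed=.2)
ctrl.move_l(T(h+[-.055,-.112,.016]),feed=.15)
try: print(ctrl.move_l(T(h+[-.055,-.112,-.022]),feed=.02,f_stop=5))
except ctrl.PlanningError as e: print(e)
o=ctrl.get_obs(); print(o["t"],np.round(o["position"],4),np.round(o["contact_force"],1))
E
```

```text
False
14.15 [ 0.4825  0.0235 -0.0219] [ 0.4 -0.1  0.5]
```

```bash
python3 - <<'E'
from h import *
h=np.array([-.167,.145,0])
print(ctrl.move_l(T(h+[-.055,-.112,-.045]),feed=.02,f_stop=5))
o=ctrl.get_obs(); zc=o["position"][2]; print(o["t"],zc,np.round(o["contact_force"],1))
if zc<-.043: raise SystemExit
z=zc+.010
ctrl.move_l(T(h+[-.055,-.112,z]),feed=.1)
for x,y,f in ((-.085,-.08,.08),(-.108,-.04,.08),(-.113,.0,.04)):
    st=ctrl.move_l(T(h+[x,y,z]),feed=f,f_stop=12); o=ctrl.get_obs()
    print(st,(R.from_euler('z',-W).apply(np.array(o["position"])-[X,Y,0])-h).round(4),np.round(o["contact_force"],1))
    if st: break
ctrl.pause(.3); ctrl.get_image("wrist"); print(round(o["t"],2))
import cv2
cv2.imwrite("pics/w4.png",ctrl.get_image("wrist"))
E
```

```text
True
14.425 -0.02233701115390436 [-0.4 -0.8  3.9]
False [-0.0854 -0.0796 -0.0124] [0.4 0.9 0.6]
False [-0.1087 -0.0395 -0.0124] [ 0.2 -0.3 -0.3]
True [-0.1111 -0.0184 -0.0124] [ 0.1 -7.5  3.3]
16.74
```

View pics/w4.png

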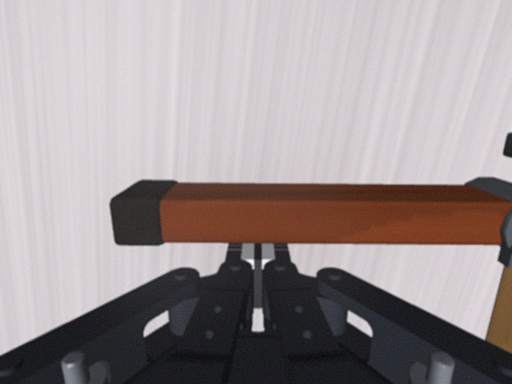

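The leg now points straight out: it lies along row 215 from (112,215) to (512,215), parallel to the tool frame, and the push met its stop. The tips really are 22 mm behind the TCP, so I'll use a grasp offset of −41 mm. Next I back off, go to a standoff in front of the grip, and check its position with the wrist camera.

```bash
cat >> h.py <<'E'
GO=.041   # measured: grasp point lies this far behind the TCP
def cam(a,phi0=.4,k=1.0,dz=.004,back=0.,d=(0,0)):
    q=quat(phi0-k*a,np.radians(35)*np.clip(1-a/.9,0,1),1); ax=R.from_quat(q).apply([1,0,0])
    return T([-.095-.1*np.sin(a)+d[0],-.1*np.cos(a)+d[1],.115+dz+lift(a)])+(GO-back)*ax, q
E
python3 - <<'E'
from h import *
from fit import proj
import cv2
h=np.array([-.167,.145,0])
ctrl.move_l(T(h+[-.111,-.06,-.012]),feed=.15)
ctrl.move_l(T(h+[-.111,-.06,.14]),feed=.3)
for a,b in ((.03,.1),(.03,0),(.3,0),(.6,0),(.9,0),(1.2,0),(1.57,0)):
    j=ctrl.solve_ik(*cam(a,back=b)); print(a,b,None if j is None else np.round(j,2).tolist())
ctrl.gripper_to(.65)
ctrl.goto(*cam(.034,back=.10)); ctrl.pause(.2)
im=ctrl.get_image("wrist"); cv2.imwrite("pics/w5.png",im)
m=cv2.inRange(cv2.cvtColor(im,cv2.COLOR_BGR2HSV),(22,120,60),(36,255,255)); n,l,st,ce=cv2.connectedComponentsWithStats(m); print(st[1:][st[1:,4]>30])
t=np.linspace(0,6.28,40); a=.034; g=np.array([-.095-.1*np.sin(a),-.1*np.cos(a)])
cyl=np.array([T([g[0]+.012*np.cos(u),g[1]+.012*np.sin(u),z]) for u in t for z in (.074,.135)])
pr=proj("wrist",cyl); print("pred",pr.min(0),np.ptp(pr,0))
print(ctrl.get_obs()["t"])
E
```

```text
0.03 0.1 [-0.65, 0.49, 1.89, 0.89, 0.71, -0.25]
0.03 0 [-0.55, 0.67, 1.85, 1.09, 0.57, -0.4]
0.3 0 [-0.46, 0.61, 1.87, 0.66, 0.42, 0.32]
0.6 0 [-0.37, 0.59, 1.82, 0.11, 0.55, 1.19]
0.9 0 [-0.32, 0.6, 1.74, -0.0, 0.81, 1.63]
1.2 0 [-0.29, 0.59, 1.79, -0.0, 0.76, 1.96]
1.57 0 [-0.23, 0.6, 1.83, -0.0, 0.71, 2.39]
[[ 243  175   32   46 1091]]
pred [243.27384763 176.37803707] [33.42614248 48.7037594 ]
20.0
```

View pics/w5.png

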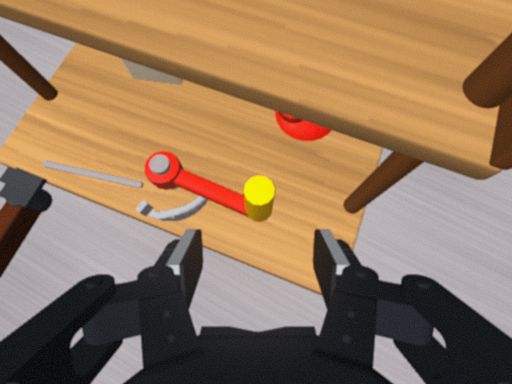

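The wrist view shows the grip centred at (259,198) between the jaws, and the predicted outline agrees within about 1 px. The red spinner at (305,122) is well behind. Next: approach, grasp and turn, with force feedback.

```bash
python3 - <<'E'
from h import *
print(ctrl.move_l(*cam(.034),feed=.08,f_stop=8))
f0=np.array(ctrl.get_obs()["contact_force"])
ctrl.gripper_to(0.0); o=ctrl.get_obs()
print("gap",o["finger_gap"],np.round(f0,1),np.round(o["contact_force"],1),o["t"])
if not .2<o["finger_gap"]<.36: raise SystemExit
off=np.zeros(3)
for a in np.arange(.1,1.571,.105):
    a=min(a,1.57); p,q=cam(a)
    try: ctrl.move_l(p+off,q,feed=.04)
    except ctrl.PlanningError as e: print("plan",a,e); break
    o=ctrl.get_obs(); F=np.array(o["contact_force"])-f0
    rad=R.from_euler('z',W).apply([-np.sin(a),-np.cos(a),0]); fr=F@rad
    off+=np.clip(fr*5e-5,-.001,.001)*rad
    print(round(a,2),round(o["t"],2),"F",F.round(0),"rad",fr.round(1),round(o["finger_gap"],3))
    if np.linalg.norm(F)>70: print("big force"); break
E
```

```text
False
gap 0.2653499190556926 [-0.6 -0.   0.3] [-1.7  1.9  1.6] 21.7917
0.1 22.13 F [0. 4. 4.] rad -3.5 0.258
0.2 22.59 F [2. 5. 5.] rad -4.7 0.263
0.31 23.05 F [3. 5. 4.] rad -5.7 0.265
0.42 23.52 F [5. 7. 2.] rad -8.5 0.264
0.52 23.98 F [ 4.  3. -1.] rad -4.6 0.262
0.62 24.46 F [ 4.  1. -0.] rad -2.6 0.266
0.73 24.93 F [ 3. -1.  2.] rad -1.3 0.26
0.84 25.41 F [ 2. -2.  5.] rad 0.5 0.26
0.94 25.86 F [ 1. -2.  6.] rad 1.1 0.267
1.05 26.27 F [-1. -2. 14.] rad 2.3 0.266
1.15 26.69 F [-3.  3. 14.] rad 0.7 0.265
1.26 27.11 F [-0.  3.  7.] rad -1.1 0.264
1.36 27.54 F [ 0.  2. 10.] rad -1.0 0.264
1.47 27.97 F [ 1.  4. 10.] rad -2.2 0.265
1.57 28.39 F [ 0.  5. 10.] rad -1.0 0.265
```

The turn was smooth, with small forces and a steady gap. Now I release, retreat and check.

```bash
python3 - <<'E'
from h import *
from fit import proj
import cv2
ctrl.gripper_to(.7); ctrl.pause(.3)
p,q=cam(1.57)
P=np.array(ctrl.get_obs()["position"])
print(ctrl.move_l(P+[0,0,.10],feed=.15,f_stop=10))
ctrl.move_l(P+[-.06,-.1,.16],feed=.25)
ctrl.pause(.2); im=ctrl.get_image("top"); sc=ctrl.get_image("scene")
o=ctrl.get_obs(); print(o["t"],np.round(o["contact_force"],1))
for n in ("top","scene"):
  print(n,"grip top exp",proj(n,np.array([T([-.195,0,.127]),T([-.337,.145,.037])])).round(1).tolist())
cv2.imwrite("pics/f.png",np.vstack([cv2.resize(i[150:310,100:300],(640,300),interpolation=3) if 0 else cv2.resize(i[170:310,80:320],(514,300),interpolation=3) for i in (im,sc)]))
E
```

```text
False
30.9333 [ 0.8  0.5 -0.2]
top grip top exp [[211.2, 239.0], [174.4, 298.7]]
scene grip top exp [[238.9, 245.5], [232.0, 317.2]]
```

View pics/f.png

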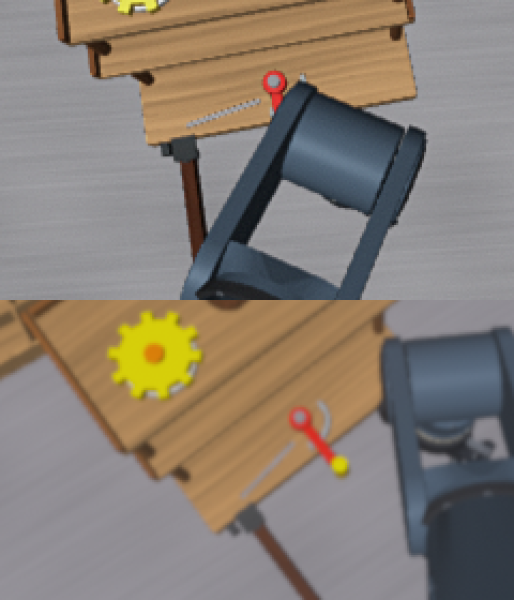

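In the scene view the grip top is at (238.7,246.5), against (238.9,245.5) expected at the home notch. The leg stands out parallel to the handle and the arm is clear.

```bash
python3 -c "
from station import ctrl
ctrl.sign_off(); print(ctrl.get_obs()['t'])"
```

```text
the job is handed in; nothing more can be done
the job is handed in; nothing more can be done
```

I pushed the prop leg out to its stop. I then turned the cam handle by its yellow grip over the hump and into the notch, let go, backed off and handed the job in at about 31 s of the 53 s allowed. No verdict is reported, so the checks below are all I have.

**Leg:** The final push met the stop (12 N force stop), and the wrist picture then showed the leg pointing straight out. In the final pictures it is still out, parallel to the handle, with its end cut off by the crop or hidden by the arm.

**Handle:** The turn ran smoothly, with no more than about 14 N change in force. In the final scene picture the grip top is within about 1 px of where it should be in the low notch. The top view couldn't confirm this because the arm covered the grip. I inferred the drop from this position and the handle's path, not from a direct height measurement.

**Release and toys:** The force on the tool was about zero after I backed off. I saw no toy move and never worked close to one, but I did not measure their positions afterwards.

**What disagreed:** My first push went over the leg without touching it. A touch on the table showed the shut fingertips 22 mm behind the tool point, not 11 mm ahead as the description says. I corrected for that 33 mm difference in both the second push and the grasp.

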